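# Hold the white calibration tile over the reader's window

### The job

The reflectance reader needs its white reference shown to it: swing the red latch of the blue-lidded case fully clear of the lid, open the lid right back and leave it open, take out the white calibration tile by its yellow grip, and lift it higher than the tallest bottle to carry it over the bottles to the reader. Finish holding it there, still gripped: level, still, centred over the glass window and squared up with it, with its underside about 15 mm above the glass. Nothing may touch the reader at any time, and the bottles and the flask must stay standing where they are.

Things in the scene. Friction and masses are not known exactly. Their poses are not given: they have to be found in the camera images.
- case: grey instrument case, 150 x 200 x 70 mm (its x, y, z), fixed, walls 6 mm, left or right of the robot. Origin: centre of its underside. Its front faces its -x, the lid hinge runs along the top of its +x side. Inside, the tile lies on a dark foam bed, its top 16 mm above the origin. A latch bracket (26 x 34 mm, 79 mm tall) stands against the front, 30 mm to the -y side.
- lid (a joint): angle of the blue lid (150 x 200 x 8 mm, 0.22 kg, top 78.5 mm above the bench when shut): 0 shut, grows as its front edge rises, stop at 1.7 rad, leaning back. A stiff hinge (0.28 N m friction) keeps it where it is left; 3 to 4 N at the bar moves it. The closed latch blocks it.
- lid_hinge (a point): point on the lid's hinge line, at the middle of the case's top rear edge (75 mm to the case's +x, 70.5 mm above its underside). The hinge line runs along the case's y. Turns with the case, not with the lid.
- lid_bar (a point): centre of the steel bar handle on the lid, round, 8 mm thick, 64 mm long along the case's y, on two end posts, 38 mm above the lid's top. Moves with the lid; when shut it is 130 mm in front of the hinge line (case's -x), 46 mm above it, 40 mm to the case's +y side of its middle. Grip from above, closing along the case's x; it can turn between the fingers as the lid swings.
- latch (a joint): angle of the red swing latch, a flat lever on an upright pivot: near 0 it points to the case's +x, over the lid's front edge, holding the lid shut; it grows as its free end swings to the case's -y (clockwise from above), is clear of the lid from 1.25 rad and stops at 1.6. About 1 N at the knob moves it; it stays where it is left.
- latch_knob (a point): centre of the red upright knob on the latch's free end, 14 mm in diameter, 28 mm tall, 50 mm from the pivot, its top 14 mm above this point and the lever's upper face 14 mm below it (the lever is 12 mm wide and 6 mm thick). Moves with the latch.
- latch_pivot (a point): the latch's upright pivot axis, at the underside of the lever, 80 mm above the bench, 25 mm in front of the lid's front edge and 30 mm to the case's -y side. Fixed to the case.
- tile: white calibration tile, 70 x 50 x 10 mm (its x, y, z), 0.11 to 0.23 kg, with an upright yellow grip bar on its middle, 44 mm long along the tile's x, 14 mm wide along its y and 36 mm tall (total height 46 mm). Origin: centre of the tile's underside. It is loose, lying flat in the case, its x within about 20 degrees of the case's x.
- tile_grip (a point): point in the yellow grip bar of the tile, on its middle, 31 mm above the tile's underside and 15 mm below the bar's top: grip here from above, closing along the tile's y.
- reader: cream bench reader, 190 x 160 x 74 mm (its x, y, z), fixed to the bench. Origin: centre of its underside.
- reader_window (a point): centre of the reader's glass window, 72 x 52 mm (long side along the reader's x), pale teal in a dark blue surround of 100 x 80 mm, flush with the reader's flat top, 74 mm above the bench and 20 mm to the reader's +x side of its middle. z is up.
- brown_bottle: brown bottle with white cap, 60 mm in diameter, 140 mm tall, the tallest; origin at the centre of its underside. Bystander, stands loose between case and reader.
- white_bottle: white bottle with red cap, 60 mm in diameter, 130 mm tall; origin at the centre of its underside. Bystander, stands loose between case and reader.
- flask: conical glass flask with orange stopper, 72 mm in diameter, 135 mm tall; origin at the centre of its underside. Bystander, stands loose between case and reader.

How it is judged (in metres and radians):
On the way, in this order (a step that is already met when the one before it is completed fails the run):
1. the latch is swung clear while the lid is still shut (value of joint latch above 1.25 rad and value of joint lid below 0.1 rad), for 0.2 s.
2. the lid is open, beyond 1.2 rad (value of joint lid above 1.2 rad), for 0.2 s.
3. the tile, in the fingers, is lifted with its underside above the tallest bottle (140 mm) (height (world z) of tile above 0.14 m and contact force between the fingers and tile above 0.5 N), for 0.2 s.
At the end, for the whole second after the job is handed in: Tile held in the fingers, still, underside 5 to 26 mm above the glass, within 10 mm of the window's middle along each window axis, level within 0.12 rad, squared within 0.14 rad (either way round); nothing touching the reader or else carrying the tile; lid and latch both open beyond 1.2 rad (x of tile in the frame of reader_window between -0.01 and 0.01 m and y of tile in the frame of reader_window between -0.01 and 0.01 m and z of tile in the frame of reader_window between 0.005 and 0.026 m and angle between tile's own z axis and vertical below 0.12 rad and angle between the x axis of tile and the x axis of reader_window, either way round below 0.14 rad and contact force between the fingers and tile above 1 N and contact force between reader and anything else below 0.3 N and contact force between tile and case below 0.3 N and linear speed of tile below 0.02 m/s and value of joint each of lid, latch above 1.2 rad); the arm keeps its last pose, push and grip.
It fails at once if something touches the reader (over 1 N) (contact force between reader and anything else above 1 N).
It fails at once if a bottle or the flask is moved by more than 20 mm or tipped (distance of any of brown_bottle, white_bottle, flask from where it was at the start of the episode above 0.02 m or angle between any of brown_bottle, white_bottle, flask's own z axis and vertical above 0.2 rad).
It also fails if it takes over 72 s, if anything falls off the work surface, if the arm or the gripper's body presses on something with over 40 N, if the wrist force passes 120 N, or if a joint passes its speed limit or range.

### The arm

A 6-joint arm with a two-finger parallel gripper is mounted at the origin on the work surface. World frame = base frame: x ahead of the robot, y to its left, z up, the work surface at z = 0. Lengths are in mm, angles in degrees, forces in N, time in s.
With the tool pointing down it reaches from about 325 to 900 mm from the base axis. Payload 6.1 kg.
Tool frame: the origin (TCP) lies at the very end of the fingers, on their centre line; the grasp point (between the pads) lies 19 mm behind it (env.grasp_offset is the distance from the TCP to the grasp point, in mm); z points along the fingers, y is the line along which they close (so a half turn about z gives the same grasp; the last joint's range is limited). The gripper opens to 87 mm and grips with 3 to 60 N. Pads are 19 mm wide; open, the fingers measure 117 mm over their backs; the gripper's body (75 mm by 190 mm) begins 51 mm behind the grasp point.
Start: joints at [57.118, 12.628, 87.462, -0, 79.91, -7.225], TCP at [270.612, 563.369, 222.538] pointing down, gripper open.
Joint ranges: [-170.65, 170.65], [-52.31, 119.04], [5.05, 147.46], [-71.25, 251.25], [11.57, 151.72], [-153.62, 153.62]. Speed limits (degrees/s): [147.25, 147.25, 172.46, 180, 180, 180].

### API

Orientations are given as [roll, pitch, yaw] about the fixed x, y, z axes, in that order (R = Rz(yaw) Ry(pitch) Rx(roll)).
In Python, from plant import env, viewer, workorder gives the robot as it stands. The module is installed in compiled form; this text tells all that it offers.
- The arm moves only by the tool move_arm, never from a script. Its argument "increments" is a list of rows, each a list of 6 numbers: the shift along the tool's x, y, z in units of 25 mm (1.0 is 25 mm), then the turn, a rotation vector about the tool's x, y, z in units of 5 degrees (1.0 is 5 degrees). In form: [[tx, ty, tz, ax, ay, az], ...]. A call has 1 to 20 rows; each row shifts and turns the commanded pose from where the row before left it, along the tool's axes as they then stand; what a row does not reach is not made up. A row lasts 1/10 s, in which the tool goes at most 50 mm and 8.59 degrees, less where a joint would pass 70% of its speed; a pose out of reach is approached as far as the arm can. A call is refused whole if a number of a shift passes 1 or a number of a turn 1, either way. A call with a gripper value outside its range is refused whole. "hand" is the finger opening in mm, from 0 to 87, set as the call begins (left out, the last holds). The fingers move at their own pace and stop on an object; the grip force is fixed at half the most. Time passes only in rows, so rows that do not move let the fingers close. It gives the time, the measured TCP pose, the force, the opening and the grip force at its end, in the units of the state.
- env.observe(): the state, without advancing time (a new reading comes with each control period).
- viewer.get_image(name): name is "side" or "top"; returns the picture (420x560x3 uint8, blue, green, red); there is no depth.
- viewer.camera_params(name): a dict with "fx", "fy", "cx", "cy" (pixels), "position" and "rotation" of the camera in the world. Camera axes: x right, y down, z forward; pixel columns grow to the right and rows downward; lengths in mm; the calibration is good to about 2 mm. A picture is of the moment at which its call begins. camera_params takes no time and is no camera call.
- workorder.close_job(): hands the job in; it is judged then, once.
The state is a dict: "clock": time; "joints": joint angles; "joint_vel": joint speeds; "joint_torque": joint torques, N m; "tcp_pos": TCP position; "orientation": TCP orientation; "force": force on the tool from outside, world axes, zero at the start; "ft_torque": the same for the moment, N m; "grip_width": finger opening in mm; "finger_force": force on a finger pad.
Only numpy, scipy, OpenCV 4.12 (cv2) and the standard library are available. Lean on these libraries where they do the work, as an engineer would, in place of code of your own. Each camera call takes 0.05 s, during which the arm holds its last target. There are 200 camera calls.

## Working session

There is one attempt and no reset: what is moved stays moved. The work goes in short steps, Python scripts to look and compute and a tool call to move; the robot and the scene stay as the last step left them, time stands still between calls to the robot, and variables do not carry over. Pictures are saved under pics/ and viewed, at most 10 in all, crops included, and the job is handed in when it is done.

Besides the shell and the picture viewer there is one more tool, called after "Call:" as a command line: name --pt "numbers of a row" for each row, then --argument value for the rest. move_arm: Moves the arm, as the interface text tells. Its arguments: {"type":"object","properties":{"increments":{"type":"array"},"hand":{"type":"number"}},"required":["increments"]}

```bash
mkdir -p pics; python3 - <<'E'
from plant import env, viewer
import cv2,json
for n in("side","top"):
    cv2.imwrite(f"pics/{n}0.png",viewer.get_image(n)); print({k:(v.tolist() if hasattr(v,'tolist') else v) for k,v in viewer.camera_params(n).items()})
print(env.observe(),env.grasp_offset)
E
```

```text
{'fx': 474.24529220367816, 'fy': 474.24529220367816, 'cx': 275.46324563593345, 'cy': 213.59811018945607, 'position': [417.48441144660126, 569.3883709883128, 734.845145733009], 'rotation': [-136.19310043309625, -0.845184213642604, -168.3244900061978]}
{'fx': 460.6579889507674, 'fy': 460.6579889507674, 'cx': 269.13576067980785, 'cy': 206.13418079919487, 'position': [322.67691201106584, -10.730542039961392, 1131.40082483234], 'rotation': [-167.29619541651252, -0.23567809521958052, -88.82638881985511]}
{'clock': 0.1, 'joints': array([ 5.71173877e+01,  1.26702922e+01,  8.75181249e+01,  8.81297601e-04,
        7.99102208e+01, -7.22562267e+00]), 'joint_vel': array([-0.06485069, -0.07579273, -0.04251929,  0.1331938 ,  0.055464  ,
        0.02427328]), 'joint_torque': array([ 1.49648513e-03, -4.95946848e+01, -3.88518476e+01,  7.02523626e-02,
        5.15160325e-02, -4.79093023e-05]), 'tcp_pos': array([270.3192915 , 562.91055229, 221.56132828]), 'orientation': array([-1.79902255e+02, -1.32668754e-02,  1.54342844e+02]), 'force': array([-0.10972987, -0.2273592 , -0.49678441]), 'ft_torque': array([ 0.01044373,  0.01727171, -0.00517615]), 'finger_force': 0.0, 'grip_width': 86.99470405120034} 18.700000000000003
```

View pics/top0.png

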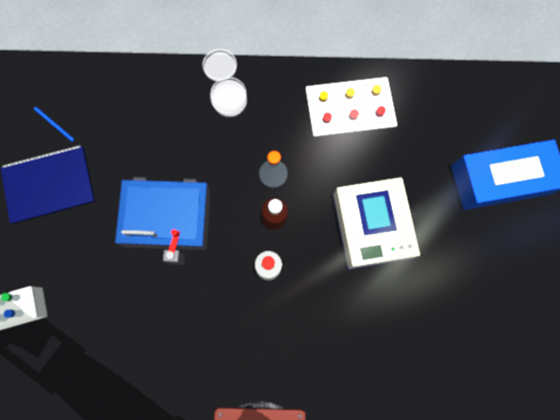

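View pics/side0.png

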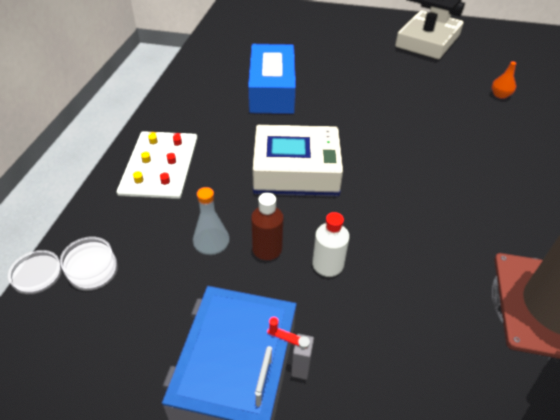

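The top view shows the case lid (about 162,212), the bar (138,233), the latch knob (175,233), the pivot (171,256) and the window (376,212). The flask is at (274,165), the brown bottle at (275,208) and the white bottle at (268,264). The side view agrees.

```bash
cat > h.py <<'E'
import numpy as np, cv2
from scipy.spatial.transform import Rotation as Ro
from plant import env, viewer
def ray(n,uv,z):
    c=viewer.camera_params(n); R=Ro.from_euler('xyz',c['rotation'],degrees=True).as_matrix()
    d=R@np.array([(uv[0]-c['cx'])/c['fx'],(uv[1]-c['cy'])/c['fy'],1]); p=np.array(c['position'])
    return (p+d*(z-p[2])/d[2])[:2]
def proj(n,P):
    c=viewer.camera_params(n); R=Ro.from_euler('xyz',c['rotation'],degrees=True).as_matrix()
    q=R.T@(np.array(P)-c['position']); return np.array([c['fx']*q[0]/q[2]+c['cx'],c['fy']*q[1]/q[2]+c['cy']])
def blobs(im,lo,hi,box,amin=15):
    m=cv2.inRange(cv2.cvtColor(im,cv2.COLOR_BGR2HSV),lo,hi); k=np.zeros_like(m); x0,y0,x1,y1=box; k[y0:y1,x0:x1]=m[y0:y1,x0:x1]
    cs=cv2.findContours(k,cv2.RETR_EXTERNAL,cv2.CHAIN_APPROX_NONE)[0]
    return sorted([c for c in cs if cv2.contourArea(c)>=amin],key=cv2.contourArea,reverse=True)
def rect(n,c,z):
    P=np.array([ray(n,p,z) for p in c[:,0,:].astype(float)],np.float32); (x,y),wh,a=cv2.minAreaRect(P)
    return np.round([x,y,*wh,a],1)
E
python3 - <<'E'
from h import *
B={'top':dict(lid=(105,170,220,255),win=(350,185,405,240),red=(150,225,190,265),caps=[(250,250,285,280),(262,195,290,215),(262,148,285,164)]),
'side':dict(lid=(160,280,300,420),win=(262,130,315,165),red=(262,312,300,348),caps=[(320,210,350,232),(255,190,280,214),(195,185,218,204)])}
for n in B:
    im=viewer.get_image(n); b=B[n]
    c=blobs(im,(100,120,60),(118,255,255),b['lid'])[0]; print(n,'lid',rect(n,c,78.5))
    c=blobs(im,(85,60,80),(103,255,255),b['win'])[0]; print('win',rect(n,c,74))
    for c in blobs(im,(0,150,100),(8,255,255),b['red'],5): print('red',rect(n,c,100),c[:,0].min(0),c[:,0].max(0), ray(n,c[:,0][c[:,0,1].argmin()],114))
    for bx,lo,hi,z in zip(b['caps'],[(0,150,100),(0,0,130),(5,150,150)],[(8,255,255),(180,70,255),(18,255,255)],[130,140,135]):
        for c in blobs(im,lo,hi,bx)[:1]: print('cap',rect(n,c,z))
im=viewer.get_image('top'); 
c1=cv2.resize(im[165:275,105:225],None,fx=5,fy=5,interpolation=2)
cv2.imwrite('pics/crop1.png',c1)
E
```

```text
top lid [540.9 241.7 205.6 155.3  89.3]
win [ 552.1 -261.1   73.9   53.8   10.3]
red [470.  202.6  15.4  45.5  79.8] [169 231] [177 251] [490.51458006 203.4190851 ]
cap [423.1  -9.2  23.8  23.9   1.2]
cap [546.8 -23.2  31.7  30.9   1.2]
cap [662.  -17.8  28.6  29.6   1.3]
side lid [539.1 240.3 205.  153.6  89.3]
win [ 550.5 -265.4   73.4   57.5   12. ]
red [471.2 211.   21.8  55.1  61.4] [270 319] [298 344] [489.90510419 199.26055574]
cap [421.7  -4.7  29.9  46.2   7.5]
cap [544.6 -15.3  32.2  53.   13.1]
cap [660.  -14.6  29.1  42.3  16.9]
```

View pics/crop1.png

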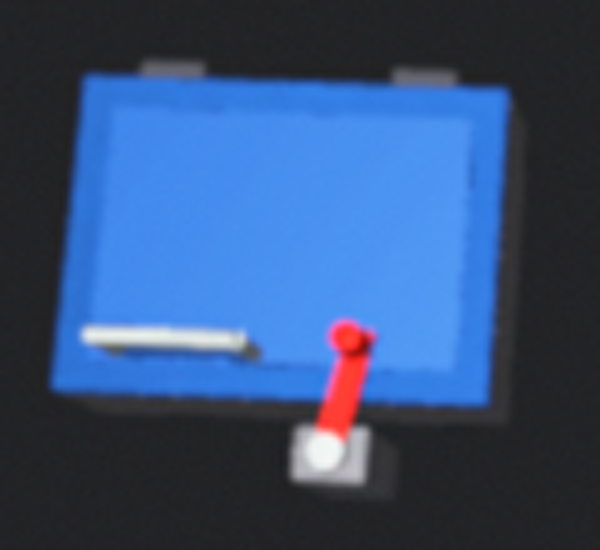

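The crop shows the knob top at about (174,231.4), the middle of the bar at (137.8,232.4) and the pivot cap at (170,255).

```bash
python3 - <<'E'
from h import *
print(ray('top',(174,231.5),114),ray('top',(137.8,232.4),118),ray('top',(170,255),88))
print(ray('side',(273.5,323),110),ray('side',(264,376),118))
E
```

```text
[489.43175727 201.11212055] [485.04883265 280.5631763 ] [439.65500015 212.02875555]
[486.76381679 203.08382055] [481.73892671 290.31685382]
```

Call:
move_arm --pt "0 0 0 0 0 -0.855" --pt "0 0 0 0 0 -0.855" --pt "0 0 0 0 0 -0.855" --pt "0 0 0 0 0 -0.855" --pt "0 0 0 0 0 -0.855" --pt "0 0 0 0 0 -0.855" --hand 44

```text
clock: 0.85
tcp_pos: [270.5, 563.3, 222.3]
orientation: [-180.0, -0.0, -179.8]
force: [0.1, -1.0, 0.4]
grip_width: 48.7
finger_force: 0.0
```

Call:
move_arm --pt "-0.545 -0.903 0.18 0 0 0" --pt "-0.545 -0.903 0.18 0 0 0" --pt "-0.545 -0.903 0.18 0 0 0" --pt "-0.545 -0.903 0.18 0 0 0" --pt "-0.545 -0.903 0.18 0 0 0" --pt "-0.545 -0.903 0.18 0 0 0" --pt "-0.545 -0.903 0.18 0 0 0" --pt "-0.545 -0.903 0.18 0 0 0" --pt "-0.545 -0.903 0.18 0 0 0" --pt "-0.545 -0.903 0.18 0 0 0" --pt "-0.545 -0.903 0.18 0 0 0" --pt "-0.545 -0.903 0.18 0 0 0" --pt "-0.545 -0.903 0.18 0 0 0" --pt "-0.545 -0.903 0.18 0 0 0" --pt "-0.545 -0.903 0.18 0 0 0" --pt "-0.545 -0.903 0.18 0 0 0" --pt "0 0 0 0 0 0" --pt "0 0 0 0 0 0" --pt "0 0 0 0 0 0"

```text
clock: 2.75
tcp_pos: [488.2, 202.8, 150.6]
orientation: [180.0, -0.0, -180.0]
force: [-1.0, -0.1, -0.6]
grip_width: 44.2
finger_force: 0.0
```

Call:
move_arm --pt "0 0 0.48 0 0 0" --pt "0 0 0.48 0 0 0" --pt "0 0 0.48 0 0 0" --pt "0 0 0.48 0 0 0" --pt "0 0 0.46 0 0 0" --pt "0 0 0 0 0 0"

```text
clock: 3.35
tcp_pos: [486.8, 201.7, 88.4]
orientation: [-179.9, -0.2, 180.0]
force: [-1.2, -1.3, 0.3]
grip_width: 44.0
finger_force: 0.0
```

Call:
move_arm --pt "0 0 0 0 0 0" --pt "0 0 0 0 0 0" --pt "0 0 0 0 0 0" --pt "0 0 0 0 0 0" --pt "0 0 0 0 0 0" --pt "0 0 0 0 0 0" --pt "0 0 0 0 0 0" --hand 0

```text
clock: 4.05
tcp_pos: [489.0, 202.1, 91.5]
orientation: [180.0, 0.1, 180.0]
force: [0.3, -1.2, 1.4]
grip_width: 13.2
finger_force: 30.0
```

Call:
move_arm --pt "0.058 -0.192 0 0 0 0" --pt "0.058 -0.192 0 0 0 0" --pt "0.096 -0.174 0 0 0 0" --pt "0.096 -0.174 0 0 0 0" --pt "0.13 -0.154 0 0 0 0" --pt "0.13 -0.154 0 0 0 0" --pt "0.156 -0.124 0 0 0 0" --pt "0.156 -0.124 0 0 0 0" --pt "0.178 -0.09 0 0 0 0" --pt "0.178 -0.09 0 0 0 0" --pt "0.192 -0.054 0 0 0 0" --pt "0.192 -0.054 0 0 0 0" --pt "0.2 -0.024 0 0 0 0" --pt "0 0 0 0 0 0" --pt "0 0 0 0 0 0" --pt "0 0 0 0 0 0"

```text
clock: 5.65
tcp_pos: [443.2, 162.3, 91.3]
orientation: [180.0, 0.0, 180.0]
force: [1.4, 3.2, 2.2]
grip_width: 13.2
finger_force: 30.0
```

Call:
move_arm --pt "0 0 0 0 0 0" --pt "0 0 0 0 0 0" --pt "0 0 0 0 0 0" --pt "0 0 0 0 0 0" --pt "0 0 -0.7 0 0 0" --pt "0 0 -0.7 0 0 0" --pt "0 0 -0.7 0 0 0" --pt "0 0 -0.7 0 0 0" --hand 40

```text
clock: 6.45
tcp_pos: [442.8, 162.0, 161.5]
orientation: [-180.0, -0.0, 180.0]
force: [0.2, 0.6, 0.1]
grip_width: 40.1
finger_force: 0.0
```

Call:
move_arm --pt "0 0 0 0 0 1" --pt "0 0 0 0 0 1" --pt "0 0 0 0 0 1" --pt "0 0 0 0 0 1" --pt "0 0 0 0 0 1" --pt "0 0 0 0 0 1" --pt "0 0 0 0 0 1" --pt "0 0 0 0 0 1" --pt "0 0 0 0 0 1" --pt "0 0 0 0 0 1" --pt "0 0 0 0 0 1" --pt "0 0 0 0 0 1" --pt "0 0 0 0 0 1" --pt "0 0 0 0 0 1" --pt "0 0 0 0 0 1" --pt "0 0 0 0 0 1" --pt "0 0 0 0 0 1" --pt "0 0 0 0 0 1" --pt "0 0 0 0 0 0"

```text
clock: 8.35
tcp_pos: [442.9, 162.0, 160.8]
orientation: [-180.0, 0.0, 90.0]
force: [-0.1, -0.4, -0.1]
grip_width: 40.1
finger_force: 0.0
```

```bash
python3 - <<'E'
from h import *
cv2.imwrite('pics/a_top.png',viewer.get_image('top')[130:330,60:340]); cv2.imwrite('pics/a_side.png',viewer.get_image('side'))
a=viewer.get_image('top')
cv2.imwrite('pics/a.png',np.hstack([cv2.resize(a[150:300,80:230],(400,400)),cv2.resize(viewer.get_image('side')[270:420,160:310],(400,400))]))
E
```

```text
(no output)
```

View pics/a.png

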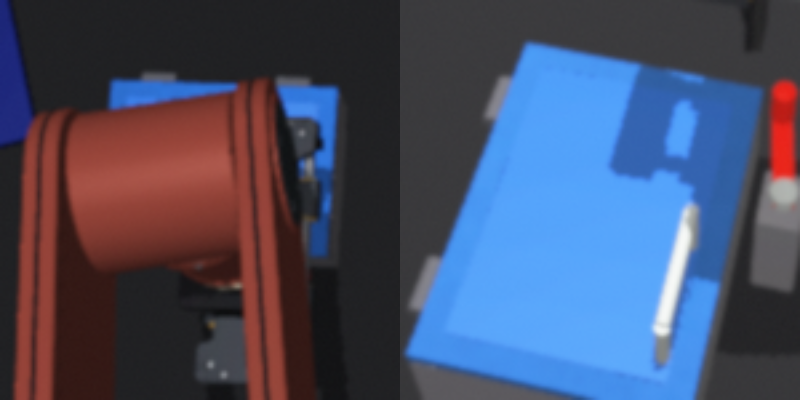

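The latch now points to -y, clear of the lid. The bar's middle in the side view is at about (264,370), which agrees with the top view, so I'm gripping it at (485, 281).

Call:
move_arm --pt "0.797 0.28 0 0 0 0" --pt "0.797 0.28 0 0 0 0" --pt "0.797 0.28 0 0 0 0" --pt "0.797 0.28 0 0 0 0" --pt "0.797 0.28 0 0 0 0" --pt "0.797 0.28 0 0 0 0" --pt "0 0 0 0 0 0" --pt "0 0 0.42 0 0 0" --pt "0 0 0.42 0 0 0" --pt "0 0 0.42 0 0 0" --pt "0 0 0.42 0 0 0" --pt "0 0 0.42 0 0 0" --pt "0 0 0.42 0 0 0" --pt "0 0 0 0 0 0" --pt "0 0 0 0 0 0"

```text
clock: 10.05
tcp_pos: [484.9, 281.6, 97.7]
orientation: [-180.0, 0.0, 90.0]
force: [-0.7, 0.5, 0.3]
grip_width: 40.0
finger_force: 0.0
```

Call:
move_arm --pt "0 0 0 0 0 0" --pt "0 0 0 0 0 0" --pt "0 0 0 0 0 0" --pt "0 0 0 0 0 0" --pt "0 0 0 0 0 0" --pt "0 0 0 0 0 0" --pt "0 0 0 0 0 0" --pt "0 0 0 0 0 0" --hand 0

```text
clock: 10.85
tcp_pos: [485.2, 281.7, 98.2]
orientation: [180.0, -0.0, 90.0]
force: [-1.4, -0.7, 1.4]
grip_width: 6.8
finger_force: 30.0
```

```bash
python3 - <<'E'
import numpy as np
# bar arc, 20+20 rows, yaw 90: tool x=+Y, y=+X, z=-Z
t=np.concatenate([np.linspace(0,1.62,37)])
R=np.hypot(130,46); p=np.arctan2(46,130)
X=-R*np.cos(p+t); Z=R*np.sin(p+t)
for a,b,c in zip(t[1:],np.diff(X)/25,-np.diff(Z)/25): print(f"{a:.2f} [0,{b:.3f},{c:.3f},0,0,0]")
E
```

```text
0.05 [0,0.088,-0.232,0,0,0]
0.09 [0,0.098,-0.228,0,0,0]
0.14 [0,0.109,-0.223,0,0,0]
0.18 [0,0.118,-0.218,0,0,0]
0.23 [0,0.128,-0.213,0,0,0]
0.27 [0,0.138,-0.207,0,0,0]
0.32 [0,0.147,-0.200,0,0,0]
0.36 [0,0.156,-0.193,0,0,0]
0.41 [0,0.164,-0.186,0,0,0]
0.45 [0,0.172,-0.179,0,0,0]
0.50 [0,0.180,-0.171,0,0,0]
0.54 [0,0.188,-0.162,0,0,0]
0.59 [0,0.195,-0.154,0,0,0]
0.63 [0,0.202,-0.145,0,0,0]
0.68 [0,0.208,-0.136,0,0,0]
0.72 [0,0.214,-0.126,0,0,0]
0.77 [0,0.219,-0.116,0,0,0]
0.81 [0,0.224,-0.106,0,0,0]
0.86 [0,0.229,-0.096,0,0,0]
0.90 [0,0.233,-0.086,0,0,0]
0.95 [0,0.237,-0.075,0,0,0]
0.99 [0,0.240,-0.065,0,0,0]
1.04 [0,0.242,-0.054,0,0,0]
1.08 [0,0.244,-0.043,0,0,0]
1.13 [0,0.246,-0.032,0,0,0]
1.17 [0,0.247,-0.021,0,0,0]
1.22 [0,0.248,-0.009,0,0,0]
1.26 [0,0.248,0.002,0,0,0]
1.31 [0,0.248,0.013,0,0,0]
1.35 [0,0.247,0.024,0,0,0]
1.40 [0,0.246,0.035,0,0,0]
1.44 [0,0.244,0.046,0,0,0]
1.49 [0,0.242,0.057,0,0,0]
1.53 [0,0.239,0.068,0,0,0]
1.58 [0,0.235,0.078,0,0,0]
1.62 [0,0.232,0.089,0,0,0]
```

Call:
move_arm --pt "0 0.088 -0.232 0 0 0" --pt "0 0.098 -0.228 0 0 0" --pt "0 0.109 -0.223 0 0 0" --pt "0 0.118 -0.218 0 0 0" --pt "0 0.128 -0.213 0 0 0" --pt "0 0.138 -0.207 0 0 0" --pt "0 0.147 -0.2 0 0 0" --pt "0 0.156 -0.193 0 0 0" --pt "0 0.164 -0.186 0 0 0" --pt "0 0.172 -0.179 0 0 0" --pt "0 0.18 -0.171 0 0 0" --pt "0 0.188 -0.162 0 0 0" --pt "0 0.195 -0.154 0 0 0" --pt "0 0.202 -0.145 0 0 0" --pt "0 0.208 -0.136 0 0 0" --pt "0 0.214 -0.126 0 0 0"

```text
clock: 12.45
tcp_pos: [547.2, 281.0, 174.4]
orientation: [-179.9, 0.1, 90.0]
force: [-9.1, -4.7, 7.1]
grip_width: 6.8
finger_force: 30.0
```

Call:
move_arm --pt "0 0.219 -0.116 0 0 0" --pt "0 0.224 -0.106 0 0 0" --pt "0 0.229 -0.096 0 0 0" --pt "0 0.233 -0.086 0 0 0" --pt "0 0.237 -0.075 0 0 0" --pt "0 0.24 -0.065 0 0 0" --pt "0 0.242 -0.054 0 0 0" --pt "0 0.244 -0.043 0 0 0" --pt "0 0.246 -0.032 0 0 0" --pt "0 0.247 -0.021 0 0 0" --pt "0 0.248 -0.009 0 0 0" --pt "0 0.248 0.002 0 0 0" --pt "0 0.248 0.013 0 0 0" --pt "0 0.247 0.024 0 0 0" --pt "0 0.246 0.035 0 0 0" --pt "0 0.244 0.046 0 0 0" --pt "0 0.242 0.057 0 0 0" --pt "0 0.239 0.068 0 0 0" --pt "0 0.235 0.078 0 0 0" --pt "0 0 0 0 0 0"

```text
clock: 14.45
tcp_pos: [663.7, 280.0, 183.3]
orientation: [179.8, 0.1, 89.9]
force: [0.9, -5.3, 0.5]
grip_width: 7.0
finger_force: 30.0
```

Call:
move_arm --pt "0 0 0 0 0 0" --pt "0 0 0 0 0 0" --pt "0 0 0 0 0 0" --pt "0 0 -0.85 0 0 0" --pt "0 0 -0.85 0 0 0" --pt "0 0 -0.85 0 0 0" --pt "0 0 -0.85 0 0 0" --pt "0 0 -0.85 0 0 0" --pt "0 0 0 0 0 -1" --pt "0 0 0 0 0 -1" --pt "0 0 0 0 0 -1" --pt "0 0 0 0 0 -1" --pt "0 0 0 0 0 -1" --pt "0 0 0 0 0 -1" --pt "0 0 0 0 0 -1" --pt "0 0 0 0 0 -1" --pt "0 0 0 0 0 -1" --hand 20

```text
clock: 16.15
tcp_pos: [661.5, 282.3, 288.4]
orientation: [180.0, -0.0, 135.2]
force: [-0.4, -0.5, -0.4]
grip_width: 20.2
finger_force: 0.0
```

Call:
move_arm --pt "0 0 0 0 0 -1" --pt "0 0 0 0 0 -1" --pt "0 0 0 0 0 -1" --pt "0 0 0 0 0 -1" --pt "0 0 0 0 0 -1" --pt "0 0 0 0 0 -1" --pt "0 0 0 0 0 -1" --pt "0 0 0 0 0 -1" --pt "0 0 0 0 0 -1"

```text
clock: 17.05
tcp_pos: [661.5, 282.3, 288.3]
orientation: [180.0, 0.0, -179.8]
force: [0.4, 0.5, -0.2]
grip_width: 20.0
finger_force: 0.0
```

Call:
move_arm --pt "0.91 0.65 0 0 0 0" --pt "0.91 0.65 0 0 0 0" --pt "0.91 0.65 0 0 0 0" --pt "0.91 0.65 0 0 0 0" --pt "0.91 0.65 0 0 0 0" --pt "0.91 0.65 0 0 0 0" --pt "0.91 0.65 0 0 0 0" --pt "0.91 0.65 0 0 0 0" --pt "0.91 0.65 0 0 0 0" --pt "0.91 0.65 0 0 0 0" --pt "0.91 0.65 0 0 0 0" --pt "0.91 0.65 0 0 0 0" --pt "0.91 0.65 0 0 0 0" --pt "0.91 0.65 0 0 0 0" --pt "0.91 0.65 0 0 0 0" --pt "0.91 0.65 0 0 0 0" --pt "0 0 0 0 0 0" --hand 50

```text
clock: 18.75
tcp_pos: [294.4, 543.8, 288.5]
orientation: [179.9, -0.1, -179.8]
force: [-0.5, -0.1, 0.8]
grip_width: 49.7
finger_force: 0.0
```

```bash
python3 - <<'E'
from h import *
a=viewer.get_image('top');b=viewer.get_image('side');cv2.imwrite('pics/b_top.png',a);cv2.imwrite('pics/b_side.png',b)
cv2.imwrite('pics/b.png',np.hstack([cv2.resize(a[160:280,100:220],(400,400),interpolation=2),cv2.resize(b[250:420,140:310],(400,400))]))
for n,im,bx in(('top',a,(100,160,220,280)),('side',b,(140,250,330,420))):
    for c in blobs(im,(18,90,60),(38,255,255),bx): print(n,'y',c[:,0].min(0),c[:,0].max(0),rect(n,c,62))
    for c in blobs(im,(0,0,140),(180,60,255),bx,60): print(n,'w',c[:,0].min(0),c[:,0].max(0),rect(n,c,26))
E
```

```text
top y [167 209] [177 227] [530.4 218.2  17.8  42.7  72.2]
top w [117 181] [206 245] [549.1 251.6 207.3 155.3  89.1]
top w [164 250] [177 261] [445.9 223.8  33.5  24.8  86.5]
side y [229 335] [255 362] [531.1 228.5  26.1  52.8  73.7]
side w [164 290] [294 419] [547.3 218.5 213.6 160.2  89.3]
side w [217 333] [270 379] [531.7 221.1  54.6  73.9  72.7]
side w [313 250] [329 275] [435.2   6.4  30.2  60.5   7.2]
side w [294 334] [312 355] [440.3 183.   35.6  26.5  88.4]
side w [140 289] [160 297] [724.  141.   38.4  13.3   4. ]
```

View pics/b.png

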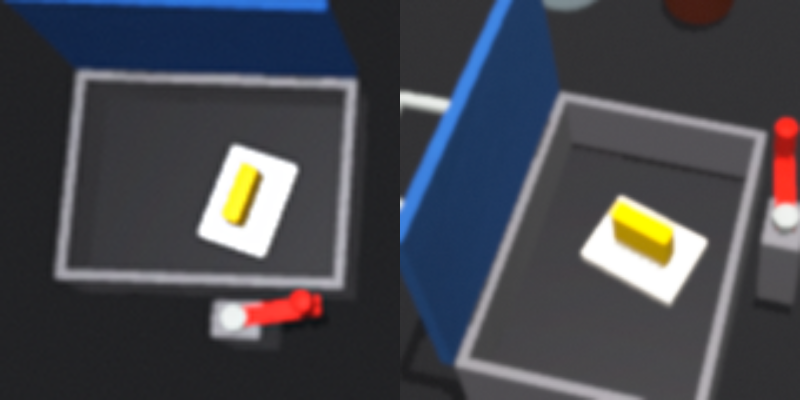

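The case is open, with the lid right back and the latch clear. The tile lies at about (531, 219.5) with its x axis at -17.5°: the yellow bar is at about (172,218) in the top view, and the white tile is at (217..270, 333..379) in the side view.

Call:
move_arm --pt "0 0 0 0 0 0.885" --pt "0 0 0 0 0 0.885" --pt "0 0 0 0 0 0.885" --pt "0 0 0 0 0 0.885" --pt "-0.914 -0.679 0.48 0 0 0" --pt "-0.914 -0.679 0.48 0 0 0" --pt "-0.914 -0.679 0.48 0 0 0" --pt "-0.914 -0.679 0.48 0 0 0" --pt "-0.914 -0.679 0.48 0 0 0" --pt "-0.914 -0.679 0.48 0 0 0" --pt "-0.914 -0.679 0.48 0 0 0" --pt "-0.914 -0.679 0.48 0 0 0" --pt "-0.914 -0.679 0.48 0 0 0" --pt "-0.914 -0.679 0.48 0 0 0" --pt "-0.914 -0.679 0.48 0 0 0" --pt "-0.914 -0.679 0.48 0 0 0" --pt "-0.914 -0.679 0.48 0 0 0" --pt "-0.914 -0.679 0.48 0 0 0" --pt "0 0 0 0 0 0" --pt "0 0 0 0 0 0"

```text
clock: 20.85
tcp_pos: [530.5, 216.8, 119.9]
orientation: [-180.0, -0.0, 162.1]
force: [-0.7, -0.6, -0.0]
grip_width: 49.9
finger_force: 0.0
```

```bash
python3 - <<'E'
from h import *
o=env.observe();print(o['tcp_pos'],o['orientation'])
a=viewer.get_image('top');b=viewer.get_image('side')
cv2.imwrite('pics/c.png',np.hstack([cv2.resize(a[160:280,100:220],(400,400),interpolation=2),cv2.resize(b[250:420,140:310],(400,400))]))
E
```

```text
[530.46300312 216.78055245 119.92604288] [-1.79990801e+02 -3.88507722e-02  1.62137282e+02]
```

View pics/c.png

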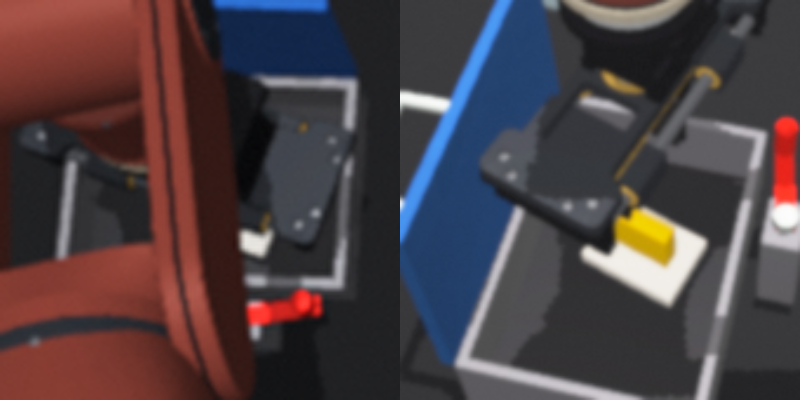

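The open gripper straddles the yellow bar in the side view, over the bar at about (240,340). I'm going down with a small correction in y.

Call:
move_arm --pt "0 0.1 0.445 0 0 0" --pt "0 0 0.445 0 0 0" --pt "0 0 0.445 0 0 0" --pt "0 0 0.445 0 0 0" --pt "0 0 0.445 0 0 0" --pt "0 0 0.445 0 0 0" --pt "0 0 0.445 0 0 0" --pt "0 0 0.445 0 0 0" --pt "0 0 0 0 0 0" --pt "0 0 0 0 0 0"

```text
clock: 21.95
tcp_pos: [530.8, 220.3, 30.8]
orientation: [-180.0, -0.0, 162.3]
force: [-0.1, 0.6, 0.6]
grip_width: 50.1
finger_force: 0.0
```

Call:
move_arm --pt "0 0 0 0 0 0" --pt "0 0 0 0 0 0" --pt "0 0 0 0 0 0" --pt "0 0 0 0 0 0" --pt "0 0 0 0 0 0" --pt "0 0 0 0 0 0" --pt "0 0 0 0 0 0" --pt "0 0 0 0 0 0" --hand 0

```text
clock: 22.75
tcp_pos: [531.0, 220.4, 31.3]
orientation: [180.0, 0.0, 162.3]
force: [-0.2, -0.2, 1.3]
grip_width: 13.7
finger_force: 30.0
```

Call:
move_arm --pt "0 0 -0.2 0 0 0" --pt "0 0 -0.4 0 0 0" --pt "0 0 -0.6 0 0 0" --pt "0 0 -0.7 0 0 0" --pt "0 0 -0.7 0 0 0" --pt "0 0 -0.7 0 0 0" --pt "0 0 -0.7 0 0 0" --pt "0 0 -0.7 0 0 0" --pt "0 0 -0.7 0 0 0" --pt "0 0 -0.7 0 0 0" --pt "0 0 -0.5 0 0 0" --pt "0 0 -0.3 0 0 0" --pt "0 0 0 0 0 -0.8" --pt "0 0 0 0 0 -0.8" --pt "0 0 0 0 0 -0.8" --pt "0 0 0 0 0 -0.8" --pt "0 0 0 0 0 -0.8" --pt "0 0 0 0 0 -0.8" --pt "0 0 0 0 0 -0.8" --pt "0 0 0 0 0 0"

```text
clock: 24.75
tcp_pos: [530.6, 220.3, 203.4]
orientation: [-180.0, -0.0, -169.7]
force: [-0.8, 0.5, -1.8]
grip_width: 13.9
finger_force: 30.0
```

```bash
python3 - <<'E'
from h import *
o=env.observe();p=o['tcp_pos'];y=o['orientation'][2];print(p,y,o['joints'],o['finger_force'],o['grip_width'])
d=np.array([552,-262])-p[:2];a=np.radians(y)
print(d@[np.cos(a),np.sin(a)]/25, d@[np.sin(a),-np.cos(a)]/25)
E
```

```text
[530.59264885 220.31608898 203.37755069] -169.6725306486845 [ 1.46869418e+01  6.61214348e+00  9.63505397e+01 -1.32839461e-03
  7.70822964e+01 -8.56402319e+01] 29.994346420280635 13.892294684571619
2.616246037423062 -19.133598502780004
```

Call:
move_arm --pt "0.05 -0.367 0 0 0 0" --pt "0.1 -0.734 0 0 0 0" --pt "0.1 -0.734 0 0 0 0" --pt "0.1 -0.734 0 0 0 0" --pt "0.1 -0.734 0 0 0 0" --pt "0.1 -0.734 0 0 0 0" --pt "0.1 -0.734 0 0 0 0" --pt "0.1 -0.734 0 0 0 0" --pt "0.1 -0.734 0 0 0 0" --pt "0.1 -0.734 0 0 0 0" --pt "0.1 -0.734 0 0 0 0" --pt "0.1 -0.734 0 0 0 0" --pt "0.1 -0.734 0 0 0 0" --pt "0.1 -0.734 0 0 0 0"

```text
clock: 26.15
tcp_pos: [541.6, -30.7, 203.6]
orientation: [-180.0, -0.0, -169.8]
force: [-0.3, 0.7, -2.0]
grip_width: 13.8
finger_force: 30.0
```

Call:
move_arm --pt "0.1 -0.734 0 0 0 0" --pt "0.1 -0.734 0 0 0 0" --pt "0.1 -0.734 0 0 0 0" --pt "0.1 -0.734 0 0 0 0" --pt "0.1 -0.734 0 0 0 0" --pt "0.1 -0.734 0 0 0 0" --pt "0.1 -0.734 0 0 0 0" --pt "0.1 -0.734 0 0 0 0" --pt "0.1 -0.734 0 0 0 0" --pt "0.1 -0.734 0 0 0 0" --pt "0.1 -0.734 0 0 0 0" --pt "0.1 -0.734 0 0 0 0" --pt "0.05 -0.416 0 0 0 0" --pt "0 0 0 0 0 0" --pt "0 0 0 0 0 0" --pt "0 0 0 0 0 0"

```text
clock: 27.75
tcp_pos: [552.5, -261.1, 203.5]
orientation: [180.0, -0.0, -169.7]
force: [-0.4, 0.3, -1.1]
grip_width: 13.8
finger_force: 30.0
```

```bash
python3 - <<'E'
from h import *
o=env.observe();print(o['tcp_pos'],o['orientation'],o['joints'])
a=viewer.get_image('top');b=viewer.get_image('side')
cv2.imwrite('pics/d.png',np.hstack([cv2.resize(a[150:290,310:450],(400,400),interpolation=2),cv2.resize(b[60:220,220:380],(400,400))]))
E
```

```text
[ 552.47441912 -261.06311514  203.5394214 ] [ 1.79970688e+02 -4.37658937e-03 -1.69669889e+02] [-3.26932648e+01  1.15252166e+01  9.08103857e+01  1.88773334e-02
  7.76875974e+01 -1.33027404e+02]
```

View pics/d.png

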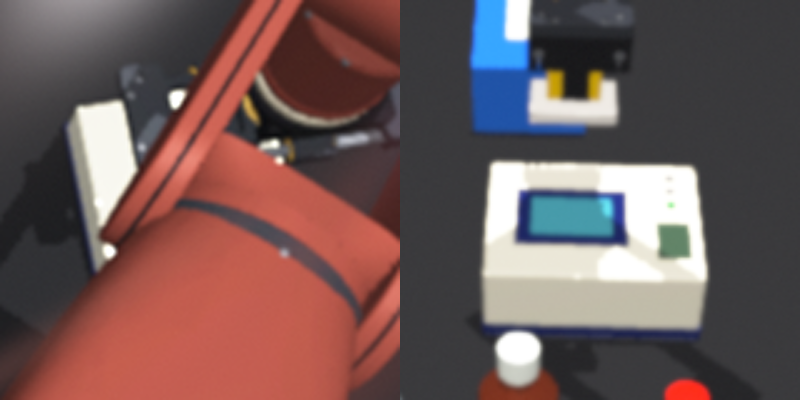

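The tile is held level and centred in the fingers: in the side view it spans crop columns 530–617, with the fingers at 576. The surround's corners are visible at (522,190), (624,194), (629,246) and (515,241), so I'll check against them.

```bash
python3 - <<'E'
from h import *
q=[(122,190),(224,194),(229,246),(115,241)]
P=np.array([ray('side',(u*.4+220,v*.4+60),74) for u,v in q]);print(P.mean(0),P)
w=[(129,195),(211,199),(215,243),(127,238)]
P=np.array([ray('side',(u*.4+220,v*.4+60),74) for u,v in w]);print(P.mean(0))
a=np.radians(10.3);e=np.array([np.cos(a),np.sin(a)]);f=np.array([-e[1],e[0]]);c=np.array([552.5,-261.1])
for s in(1,-1):print((proj('side',[*(c+s*35*e+25*f),188.2])-[220,60])/.4+[400,0])
E
```

```text
[ 548.54797925 -262.29155387] [[ 600.95384191 -291.2343766 ]
 [ 508.74110208 -306.02303651]
 [ 493.08833577 -233.54253304]
 [ 591.40863724 -218.36626935]]
[ 549.99976939 -260.23626845]
[529.00835775 123.47809456]
[615.49003279 125.74655705]
```

Call:
move_arm --pt "0.06 -0.02 0.35 0 0 0" --pt "0 0 0.35 0 0 0" --pt "0 0 0.35 0 0 0" --pt "0 0 0.35 0 0 0" --pt "0 0 0.35 0 0 0" --pt "0 0 0.35 0 0 0" --pt "0 0 0.35 0 0 0" --pt "0 0 0.35 0 0 0" --pt "0 0 0.3 0 0 0" --pt "0 0 0.25 0 0 0" --pt "0 0 0.2 0 0 0" --pt "0 0 0.15 0 0 0" --pt "0 0 0.1 0 0 0" --pt "0 0 0.1 0 0 0" --pt "0 0 0 0 0 0" --pt "0 0 0 0 0 0" --pt "0 0 0 0 0 0" --pt "0 0 0 0 0 0" --pt "0 0 0 0 0 0" --pt "0 0 0 0 0 0"

```text
clock: 29.85
tcp_pos: [551.1, -262.6, 106.2]
orientation: [-180.0, 0.0, -169.7]
force: [-1.0, -0.1, -0.8]
grip_width: 13.9
finger_force: 30.0
```

```bash
python3 - <<'E'
from h import *
o=env.observe();print(o['tcp_pos'],o['orientation'],o['finger_force'],o['force'])
b=viewer.get_image('side')
cv2.imwrite('pics/e.png',np.hstack([cv2.resize(b[100:200,240:350],(440,400),interpolation=2),cv2.resize(b[270:420,160:310],(360,400))]))
E
```

```text
[ 551.09416314 -262.62636621  106.2269196 ] [-1.79993152e+02  7.24475456e-03 -1.69709215e+02] 29.995406130328774 [-1.00133911 -0.13394359 -0.83866714]
```

View pics/e.png

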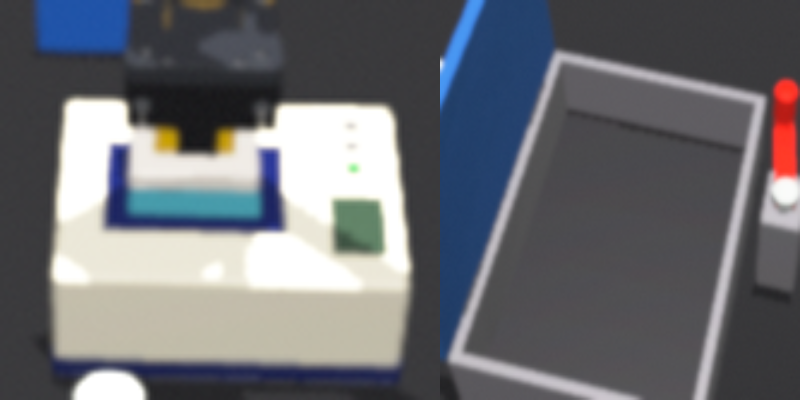

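The tile lines up with the window's columns (129–261 against 127–262), and the lid and latch are both open. One check of the depth direction using the near edges: tile at row 189, window at row 217.

```bash
python3 - <<'E'
from h import *
print(ray('side',(288.7,100+189/4),91),ray('side',(288.7,100+217/4),74))
E
```

```text
[ 545.52181467 -239.39359417] [ 544.38806133 -236.5515965 ]
```

```bash
python3 -c "
from plant import workorder
print(workorder.close_job())"
```

```text
the job is handed in; nothing more can be done
None
```

I handed the job in at about 30 s. The tile is gripped, level and still about 16 mm above the reader's glass, centred to about 2 mm, and the lid and latch are open. I never re-measured the bottles and flask after the start, and no verdict came back.

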